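# Load the engraving sled under its leaf springs

### The arm

A 6-joint arm with a two-finger parallel gripper is mounted at the origin on the work surface. World frame = base frame: x ahead of the robot, y to its left, z up, the work surface at z = 0. Lengths are in m, angles in rad, forces in N, time in s.
With the tool pointing down it reaches from about 0.275 to 0.825 m from the base axis. Payload 5.2 kg.
Tool frame: the origin (TCP) lies midway between the tips of the shut fingers; the grasp point (between the pads) lies env.tcp_to_grasp behind it (env.tcp_to_grasp is the distance from the TCP to the grasp point, in m); z points along the fingers, y is the line along which they close (so a half turn about z gives the same grasp; the last joint's range is limited). The gripper opens to 93 mm and grips with 3 to 60 N. Pads are 15 mm wide; open, the fingers measure 128 mm over their backs; the gripper's body (75 mm by 188 mm) begins 65 mm behind the grasp point.
Start: joints at [-1.419, 0.259, 1.535, -0, 1.348, -0.203], TCP at [0.191, -0.516, 0.219] pointing down, gripper open.
Joint ranges: [-3.14, 3.14], [-0.91, 2.08], [0.19, 2.58], [-1.22, 4.36], [0.22, 2.71], [-3.12, 3.12]. Speed limits (rad/s): [2.57, 2.57, 3.14, 3.14, 3.14, 3.14].

### API

Orientations are given as a unit quaternion [w, x, y, z].
In Python, from rig import env gives the robot as it stands.
- The arm moves only by the tool send_rows, never from a script. Its argument "deltas" is a list of rows, each an object of numbers: "dx", "dy", "dz": the shift along the tool's x, y, z scaled (see below); "wx", "wy", "wz": the turn, a rotation vector about the tool's x, y, z scaled (see below); "hand": the finger opening in mm, from 0 to 93. In form: [{"dx": .., "dy": .., "dz": .., "wx": .., "wy": .., "wz": .., "hand": ..}, ...]. A call has exactly 10 rows; each row shifts and turns the commanded pose from where the row before left it, along the tool's axes as they then stand; what a row does not reach is not made up. The controller multiplies each number of a shift by 30 mm and each number of a turn by 5 degrees. A row lasts 1/12 s, in which the tool goes at most 41.7 mm and 7.16 degrees, less where a joint would pass 70% of its speed; a pose out of reach is approached as far as the arm can. A call with a number of a shift or a turn outside -1 to 1 is refused whole. A call with a gripper value outside its range is refused whole. The fingers move at their own pace and stop on an object; the grip force is fixed at half the most. Time passes only in rows, so rows that do not move let the fingers close, or fill a call up. It gives the time, the measured TCP pose, the force, the opening and the grip force at its end, in the units of the state.
- env.read_state(): the state, without advancing time (a new reading comes with each control period).
- env.capture(name): name is "side" or "top"; returns (picture, depth): 480x640x3 uint8, blue, green, red; 480x640 float32, m along the optical axis (not along the pixel's ray), 0 where there is no reading.
- env.camera_info(name): a dict with "K" (3x3 intrinsics, pixels), "rvec" (rotation vector, rad) and "tvec" (3), from world to camera coordinates, as OpenCV has them. Camera axes: x right, y down, z forward; pixel columns grow to the right and rows downward; lengths in m; the calibration is good to about 2 mm. A picture is of the moment at which its call begins. camera_info takes no time and is no camera call.
- env.job_done(): hands the job in; it is judged then, once.
The state is a dict: "time_s": time; "q": joint angles; "qvel": joint speeds; "joint_torque": joint torques, N m; "position": TCP position; "ee_rot": TCP orientation; "ft_force": force on the tool from outside, world axes, zero at the start; "wrist_torque": the same for the moment, N m; "finger_gap": finger opening in m; "grip_force": force on a finger pad.
Only numpy, scipy, OpenCV 4.12 (cv2) and the standard library are available. Lean on these libraries where they do the work, as an engineer would, in place of code of your own. Each camera call takes 0.05 s, during which the arm holds its last target. There are 200 camera calls.

### The job

The work sled with the pendant blank is lying on the sprung bed of the engraving machine's dock. With a fingertip on its thumb step, press the sled down hard and slide it in so that its nose passes under the two leaf springs, until it is fully home against the stop, then take your hand away and leave it held there. Do not lift or tip the sled out of its guides, keep your fingers off the leaf springs, and leave everything else on the bench where it stands.

Things in the scene. Friction and masses are not known exactly. Their poses are not given: they have to be found in the camera images.
- dock: Fixed engraving machine with loading dock. Origin: on the bench, under the middle of the stop face; x = level push-in direction, z up. At x -205 to 0 mm two rails (62 mm apart inside, 12 wide, tops 38 mm up) flank a sprung bed. Stop block at x 0 to 30, 58 mm high; grey column behind it 150 wide, 195 high, its parked head overhanging to x = -12 mm from 75 mm up. Base plate 124 wide.
- bed (a joint): How far the sprung bed is pressed down, m: 0 up (top 26 mm above the bench) to 0.009. Moves straight down, no tilt; takes 7 N on the sled to start, then 0.8 N per mm. For the nose to go under the leaf tips it must be down 4 mm or more (5 to 7 is good). With the sled home and let go it stays 2 to 3 mm down.
- leaf_left (a joint): Lift of the left leaf spring (dock y = +23 mm), rad: 0 at rest, about 0.12 on the sled. Steel strip 12 mm wide from the stop block back to a bend at dock x = -45 mm (32 mm above the bench) and a turned-up tip at x = -60, edge 40 mm up: 2 mm below the top of an unpressed sled, which jams on it. A pressed sled slides under, lifting it against 4 to 5 N per leaf.
- leaf_right (a joint): Lift of the right leaf spring (dock y = -23 mm), the same as the left.
- sled: Work sled: polished aluminium, 110 long (x, nose forward), 60 wide, about 0.24 kg, loose between the rails (1 mm either side). Origin: middle of the underside. Front 76 mm: block 16 mm thick with a round brass blank on top; rear 34 mm: lower thumb shelf 8 mm thick with cross grooves. Starts on the bed in line with the dock, nose 66 to 84 mm short of the stop.
- sled_nose (a point): Middle of the lower edge of the sled's nose (front end), 55 mm ahead of its origin.
- thumb_step (a point): Inner corner of the thumb step, on the sled's middle line: the shelf's top (8 mm above the sled's underside) meets the upright 8 mm face that a finger pushes against. The shelf reaches 34 mm back from here; this corner is 76 mm behind the nose.
- ring_clamp: Bystander: wooden ring clamp 136 mm long, 24 wide, 22 high, lying near the dock. Origin under its middle.
- loupe: Bystander: black loupe, 36 mm across, 32 high, standing near the dock. Origin under its middle.
- dapping_block: Bystander: steel dapping cube of 38 mm near the dock. Origin under its middle.
- pliers: Bystander: blue-handled pliers 140 mm long, lying. Origin at the pivot, on the bench.
- hammer: Bystander: hammer 230 mm long, lying.
- jar_tall: Bystander: green glass jar 60 mm across, 85 high. Origin under its middle.
- jar_low: Bystander: amber glass jar 68 mm across, 70 high. Origin under its middle.

How it is judged:
By the outcome, as a careful person would: the job done as asked, in the order asked, and still so for the second after the job is handed in, with the robot touching nothing.
It also fails if it takes over 35 s, if anything falls off the work surface, if the arm or the gripper's body presses on something with over 40 N, if the wrist force passes 120 N, or if a joint passes its speed limit or range.

## Working session

There is one attempt and no reset: what is moved stays moved. The work goes in short steps, Python scripts to look and compute and a tool call to move; the robot and the scene stay as the last step left them, time stands still between calls to the robot, and variables do not carry over. Pictures are saved under pics/ and viewed, at most 10 in all, crops included, and the job is handed in when it is done.

Besides the shell and the picture viewer there is one more tool, called after "Emit:" as a command line: name --argument value ..., lists and objects as JSON in quotes. send_rows: Moves the arm, as the interface text tells. Shifts and turns lie within -1 to 1; 1 stands for 30 mm of shift or 5 degrees of turn. Its arguments: {"type":"object","properties":{"deltas":{"type":"array"}},"required":["deltas"]}

```bash
mkdir -p pics; ls; python3 - <<'E'
from rig import env
import cv2,numpy as np
for n in("side","top"):
    p,d=env.capture(n); cv2.imwrite(f"pics/{n}0.png",p); np.save(f"pics/{n}0.npy",d)
    c=env.camera_info(n); R=cv2.Rodrigues(np.array(c["rvec"],float))[0]; print(n,np.array(c["K"]).tolist(),(-R.T@np.array(c["tvec"]).ravel()).round(3),R.round(3).tolist())
s=env.read_state(); print(s, env.tcp_to_grasp)
E
```

```text
pics
side [[529.6121629354502, 0.0, 322.76054194452234], [0.0, 529.6121629354502, 244.6266710494425], [0.0, 0.0, 1.0]] [ 0.711 -0.314  0.884] [[0.945, 0.327, 0.002], [0.285, -0.82, -0.497], [-0.161, 0.47, -0.868]]
top [[471.10603706560534, 0.0, 318.1421766439623], [0.0, 471.10603706560534, 234.80195590909105], [0.0, 0.0, 1.0]] [0.486 0.167 0.906] [[0.009, -1.0, 0.021], [-0.997, -0.011, -0.073], [0.073, -0.02, -0.997]]
{'time_s': 0.1, 'q': array([-1.41879381e+00,  2.59270182e-01,  1.53593517e+00, -8.14104775e-06,
        1.34799931e+00, -2.02776911e-01]), 'qvel': array([-0.00111204, -0.00193849, -0.00226808, -0.00134173,  0.00284505,
       -0.00107645]), 'joint_torque': array([ 2.31095924e-03, -4.38211834e+01, -2.84640169e+01,  7.19705829e-02,
        3.62563727e-02, -4.94648623e-05]), 'position': array([ 0.19101875, -0.51525745,  0.21791624]), 'ee_rot': array([-8.05845430e-04,  9.84307180e-01,  1.76461685e-01,  1.64920849e-05]), 'ft_force': array([0.06096535, 0.15304978, 0.15235563]), 'wrist_torque': array([0.00285197, 0.02724627, 0.00643086]), 'grip_force': 0.0, 'finger_gap': 0.09324596191736269} 0.0188
```

View pics/top0.png

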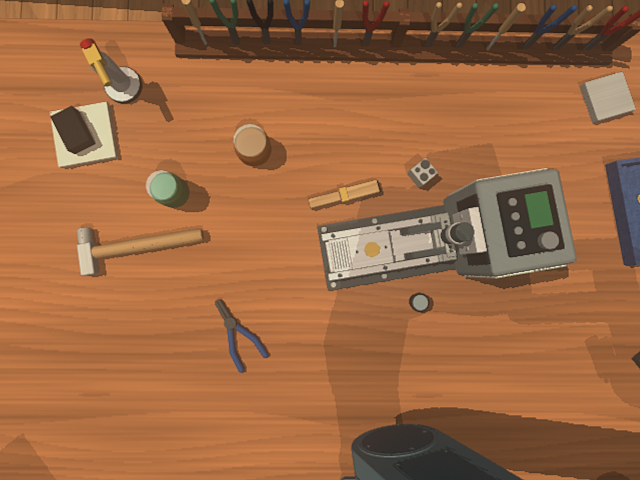

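View pics/side0.png

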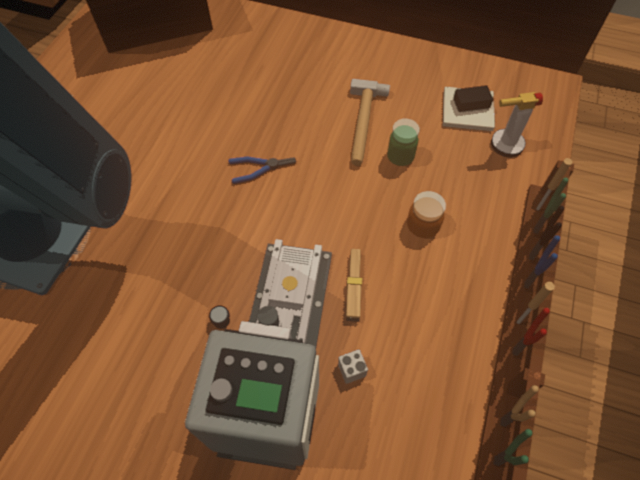

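The top view shows the dock with its open end at about (326,258) and pushing to the right (world -y). The sled has its blank at about (372,249), and the loupe is at (420,302). The clamp and cube lie above the dock. I'll zoom in for exact edges.

```bash
cat > h.py <<'E'
import cv2,numpy as np
from rig import env
def ray(n,pts,z):
    c=env.camera_info(n); K=np.array(c["K"]);R=cv2.Rodrigues(np.array(c["rvec"],float))[0];t=np.array(c["tvec"],float).ravel()
    o=-R.T@t; u=cv2.undistortPoints(np.array(pts,float).reshape(-1,1,2),K,None).reshape(-1,2)
    d=np.c_[u,np.ones(len(u))]@R; s=(z-o[2])/d[:,2]; return o+d*s[:,None]
def deproj(n,pts,depth):
    c=env.camera_info(n); K=np.array(c["K"]);R=cv2.Rodrigues(np.array(c["rvec"],float))[0];t=np.array(c["tvec"],float).ravel()
    u=cv2.undistortPoints(np.array(pts,float).reshape(-1,1,2),K,None).reshape(-1,2)
    z=np.array([depth[int(round(p[1])),int(round(p[0]))] for p in pts])
    return (np.c_[u,np.ones(len(u))]*z[:,None]-t)@R
def crop(p,x0,y0,w,h,s,f):
    cv2.imwrite(f,cv2.resize(p[y0:y0+h,x0:x0+w],None,fx=s,fy=s,interpolation=cv2.INTER_CUBIC))
E
python3 - <<'E'
import cv2
from h import *
crop(cv2.imread("pics/top0.png"),310,200,160,100,5,"pics/c1.png")
E
```

```text
(no output)
```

View pics/c1.png

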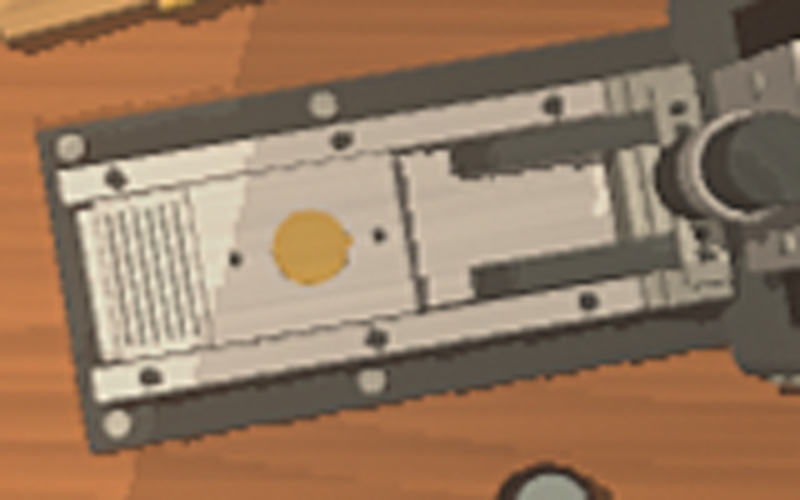

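The crop shows these edges in crop pixels (scale 5, offset 310,200):
- Rails: outer edges (58,172)→(605,82) and (95,403)→(645,312).
- Sled: rear edge (78,208)–(103,358), nose (397,155)–(422,310).
- Blank: (312,247).
- Leaf tips: about (450,160) and (472,283).

```bash
python3 - <<'E'
from h import *
np.set_printoptions(precision=4,suppress=True)
f=lambda P:[(x/5+310-.4,y/5+200-.4) for x,y in P]
ro=ray("top",f([(58,172),(605,82),(95,403),(645,312)]),.038)
print("rails",ro[:,:2])
dl=ro[1]-ro[0];dr=ro[3]-ro[2]; print([np.degrees(np.arctan2(v[1],v[0])) for v in(dl,dr)])
d=dl/np.linalg.norm(dl)+dr/np.linalg.norm(dr); d/=np.linalg.norm(d); n=np.array([-d[1],d[0],0])
print("dir",d,np.degrees(np.arctan2(d[1],d[0])))
rear=(ro[0]+ro[2])/2; O=rear+.205*d; print("width",(ro[0]-ro[2])@n,"O",O)
def loc(p): return np.c_[(p-O)@d,(p-O)@n]
print("sled rear",loc(ray("top",f([(78,208),(103,358)]),.034)))
print("nose",loc(ray("top",f([(397,155),(422,310)]),.042)))
print("step",loc(ray("top",f([(197,187),(215,345)]),.042)))
print("stopface?",loc(ray("top",f([(605,82),(645,312)]),.058)))
print("leaf",loc(ray("top",f([(450,160),(472,283)]),.040)))
p=cv2.imread("pics/top0.png"); h=cv2.cvtColor(p,cv2.COLOR_BGR2HSV); m=cv2.inRange(h,(15,130,130),(28,255,255)); m[:235]=0;m[265:]=0;m[:,:355]=0;m[:,390:]=0
M=cv2.moments(m,True); c=(M['m10']/M['m00'],M['m01']/M['m00']); print("blank",c,M['m00'],loc(ray("top",[c],.044)))
D=np.load("pics/top0.npy")
print("heights",deproj("top",f([(150,280),(250,290),(370,270),(80,185),(560,220),(312,247)]),D)[:,2], deproj("top",[(450,290),(400,360)],D)[:,2])
# side view check of blank
p=cv2.imread("pics/side0.png"); h=cv2.cvtColor(p,cv2.COLOR_BGR2HSV); m=cv2.inRange(h,(15,130,120),(28,255,255)); m[:270]=0;m[298:]=0;m[:,:275]=0;m[:,305:]=0
M=cv2.moments(m,True); c=(M['m10']/M['m00'],M['m01']/M['m00']); print("blank side",c,M['m00'],loc(ray("side",[c],.044)))
E
```

```text
rails [[ 0.5505  0.1441]
 [ 0.5863 -0.0593]
 [ 0.4656  0.1298]
 [ 0.5009 -0.0734]]
[np.float64(-80.01437983763093), np.float64(-80.14742214899702)]
dir [ 0.1723 -0.9851  0.    ] -80.08090099331399
width 0.08604950023593462 O [ 0.5433 -0.065   0.038 ]
sled rear [[-0.1995  0.0289]
 [-0.1995 -0.0273]]
nose [[-0.0804  0.0287]
 [-0.0812 -0.029 ]]
step [[-0.1553  0.029 ]
 [-0.1585 -0.0292]]
stopface? [[-0.0038  0.0419]
 [-0.0045 -0.0427]]
leaf [[-0.0609  0.0238]
 [-0.0609 -0.0223]]
blank (371.6319018404908, 249.17177914110428) 163.0 [[-0.1182  0.0001]]
heights [0.0338 0.0438 0.0411 0.039  0.0244 0.044 ] [-0.0008  0.0015]
blank side (289.36241610738256, 282.9261744966443) 149.0 [[-0.1147  0.0013]]
```

Measurements agree with the given sizes:
- Rail width is 86.0 mm, nose to step is 76 mm, and the leaf tips are at -61 mm.
- The dock heads -80.1°, the nose is at about x = -81 mm and the step at about -157 mm.

The plan is to shut the fingers, put tool x along the dock axis, and come down on the shelf behind the step. First I move over at height.

Emit:
send_rows --deltas '[{"dx": 0.86, "dy": -0.78, "hand": 0}, {"dx": 0.86, "dy": -0.78, "hand": 0}, {"dx": 0.86, "dy": -0.78, "hand": 0}, {"dx": 0.86, "dy": -0.78, "hand": 0}, {"dx": 0.86, "dy": -0.78, "hand": 0}, {"dx": 0.86, "dy": -0.78, "hand": 0}, {"dx": 0.86, "dy": -0.78, "hand": 0}, {"dx": 0.86, "dy": -0.78, "hand": 0}, {"dx": 0.86, "dy": -0.78, "hand": 0}, {"dx": 0.86, "dy": -0.78, "hand": 0}]'

```text
schema error: expected keys dx, dy, dz, wx, wy, wz, hand
```

Emit:
send_rows --deltas '[{"dx": 0.86, "dy": -0.78, "hand": 0}, {"dx": 0.86, "dy": -0.78, "hand": 0}, {"dx": 0.86, "dy": -0.78, "hand": 0}, {"dx": 0.86, "dy": -0.78, "hand": 0}, {"dx": 0.86, "dy": -0.78, "hand": 0}, {"dx": 0.86, "dy": -0.78, "hand": 0}, {"dx": 0.86, "dy": -0.78, "hand": 0}, {"dx": 0.86, "dy": -0.78, "hand": 0}, {"dx": 0.86, "dy": -0.78, "hand": 0}, {"dx": 0.86, "dy": -0.78, "hand": 0}]'

```text
schema error: expected keys dx, dy, dz, wx, wy, wz, hand
```

Emit:
send_rows --deltas '[{"wz": -1, "hand": 0}, {"wz": -1, "hand": 0}, {"wz": -1, "hand": 0}, {"wz": -1, "hand": 0}, {"wz": -1, "hand": 0}, {"wz": -1, "hand": 0}, {"wz": -1, "hand": 0}, {"wz": -1, "hand": 0}, {"wz": -1, "hand": 0}, {"wz": -1, "hand": 0}]'

```text
schema error: expected keys dx, dy, dz, wx, wy, wz, hand
```

Emit:
send_rows --deltas '[{"wz": -1, "hand": 0}, {"wz": -1, "hand": 0}, {"wz": -1, "hand": 0}, {"wz": -1, "hand": 0}, {"wz": -1, "hand": 0}, {"wz": -0.9, "hand": 0}, {"hand": 0}, {"hand": 0}, {"hand": 0}, {"hand": 0}]'

```text
schema error: expected keys dx, dy, dz, wx, wy, wz, hand
```

```bash
cat >> h.py <<'E'
O=np.array([.5433,-.0650,0]); d=np.array([.1723,-.9851,0]); n=np.array([.9851,.1723,0])
from scipy.spatial.transform import Rotation as Ro
def st():
    s=env.read_state(); q=s["ee_rot"]; R=Ro.from_quat([q[1],q[2],q[3],q[0]]).as_matrix(); p=s["position"]
    r=p-O; F=s["ft_force"]
    print("t %.2f dock x %.1f y %.1f z %.1f mm"%(s["time_s"],1e3*r@d,1e3*r@n,1e3*p[2]),"heading %.2f tilt %.2f,%.2f deg"%(np.degrees(np.arctan2(R[1,0],R[0,0])),*np.degrees(R[:2,2])),"F dock",np.round([F@d,F@n,F[2]],1),"gap",round(s["finger_gap"],4))
    return s
E
python3 -c "from h import *; st()"
```

```text
t 0.10 dock x 382.9 y -424.6 z 217.9 mm heading 20.33 tilt -0.01,0.09 deg F dock [-0.1  0.1  0.2] gap 0.0932
```

All the keys are required in every row, so nothing moved. I'll resend with full rows.

Emit:
send_rows --deltas '[{"dx": 0.86, "dy": -0.78, "dz": 0, "wx": 0, "wy": 0, "wz": 0, "hand": 0}, {"dx": 0.86, "dy": -0.78, "dz": 0, "wx": 0, "wy": 0, "wz": 0, "hand": 0}, {"dx": 0.86, "dy": -0.78, "dz": 0, "wx": 0, "wy": 0, "wz": 0, "hand": 0}, {"dx": 0.86, "dy": -0.78, "dz": 0, "wx": 0, "wy": 0, "wz": 0, "hand": 0}, {"dx": 0.86, "dy": -0.78, "dz": 0, "wx": 0, "wy": 0, "wz": 0, "hand": 0}, {"dx": 0.86, "dy": -0.78, "dz": 0, "wx": 0, "wy": 0, "wz": 0, "hand": 0}, {"dx": 0.86, "dy": -0.78, "dz": 0, "wx": 0, "wy": 0, "wz": 0, "hand": 0}, {"dx": 0.86, "dy": -0.78, "dz": 0, "wx": 0, "wy": 0, "wz": 0, "hand": 0}, {"dx": 0.86, "dy": -0.78, "dz": 0, "wx": 0, "wy": 0, "wz": 0, "hand": 0}, {"dx": 0.86, "dy": -0.78, "dz": 0, "wx": 0, "wy": 0, "wz": 0, "hand": 0}]'

```text
time_s: 0.93
position: [0.3519, -0.2049, 0.2185]
ee_rot: [-0.0, 0.984, 0.176, -0.0]
ft_force: [1.3, 0.7, -0.1]
finger_gap: 0.0308
grip_force: 0.0
```

```bash
python3 -c "from h import *; st()"
```

```text
t 0.93 dock x 104.8 y -212.6 z 218.5 mm heading 20.30 tilt -0.01,0.01 deg F dock [-0.5  1.4 -0.1] gap 0.0308
```

Emit:
send_rows --deltas '[{"dx": 0.86, "dy": -0.78, "dz": 0, "wx": 0, "wy": 0, "wz": 0, "hand": 0}, {"dx": 0.86, "dy": -0.78, "dz": 0, "wx": 0, "wy": 0, "wz": 0, "hand": 0}, {"dx": 0.86, "dy": -0.78, "dz": 0, "wx": 0, "wy": 0, "wz": 0, "hand": 0}, {"dx": 0.86, "dy": -0.78, "dz": 0, "wx": 0, "wy": 0, "wz": 0, "hand": 0}, {"dx": 0.86, "dy": -0.78, "dz": 0, "wx": 0, "wy": 0, "wz": 0, "hand": 0}, {"dx": 0.86, "dy": -0.78, "dz": 0, "wx": 0, "wy": 0, "wz": 0, "hand": 0}, {"dx": 0.86, "dy": -0.78, "dz": 0, "wx": 0, "wy": 0, "wz": 0, "hand": 0}, {"dx": 0.86, "dy": -0.78, "dz": 0, "wx": 0, "wy": 0, "wz": 0, "hand": 0}, {"dx": 0.86, "dy": -0.78, "dz": 0, "wx": 0, "wy": 0, "wz": 0, "hand": 0}, {"dx": 0.86, "dy": -0.78, "dz": 0, "wx": 0, "wy": 0, "wz": 0, "hand": 0}]'

```text
time_s: 1.77
position: [0.5126, 0.1042, 0.2183]
ee_rot: [-0.0, 0.984, 0.177, -0.0]
ft_force: [0.5, -0.4, 0.5]
finger_gap: 0.0004
grip_force: 0.0
```

Emit:
send_rows --deltas '[{"dx": 0, "dy": 0, "dz": 0, "wx": 0, "wy": 0, "wz": -1, "hand": 0}, {"dx": 0, "dy": 0, "dz": 0, "wx": 0, "wy": 0, "wz": -1, "hand": 0}, {"dx": 0, "dy": 0, "dz": 0, "wx": 0, "wy": 0, "wz": -1, "hand": 0}, {"dx": 0, "dy": 0, "dz": 0, "wx": 0, "wy": 0, "wz": -1, "hand": 0}, {"dx": 0, "dy": 0, "dz": 0, "wx": 0, "wy": 0, "wz": -1, "hand": 0}, {"dx": 0, "dy": 0, "dz": 0, "wx": 0, "wy": 0, "wz": -1, "hand": 0}, {"dx": 0, "dy": 0, "dz": 0, "wx": 0, "wy": 0, "wz": -1, "hand": 0}, {"dx": 0, "dy": 0, "dz": 0, "wx": 0, "wy": 0, "wz": -1, "hand": 0}, {"dx": 0, "dy": 0, "dz": 0, "wx": 0, "wy": 0, "wz": -1, "hand": 0}, {"dx": 0, "dy": 0, "dz": 0, "wx": 0, "wy": 0, "wz": -1, "hand": 0}]'

```text
time_s: 2.6
position: [0.512, 0.1024, 0.2182]
ee_rot: [-0.0, 0.816, 0.578, -0.0]
ft_force: [0.6, 0.7, 0.1]
finger_gap: 0.0004
grip_force: 0.0
```

Emit:
send_rows --deltas '[{"dx": 0, "dy": 0, "dz": 0, "wx": 0, "wy": 0, "wz": -1, "hand": 0}, {"dx": 0, "dy": 0, "dz": 0, "wx": 0, "wy": 0, "wz": -1, "hand": 0}, {"dx": 0, "dy": 0, "dz": 0, "wx": 0, "wy": 0, "wz": -1, "hand": 0}, {"dx": 0, "dy": 0, "dz": 0, "wx": 0, "wy": 0, "wz": -1, "hand": 0}, {"dx": 0, "dy": 0, "dz": 0, "wx": 0, "wy": 0, "wz": -1, "hand": 0}, {"dx": 0, "dy": 0, "dz": 0, "wx": 0, "wy": 0, "wz": -0.92, "hand": 0}, {"dx": 0, "dy": 0, "dz": 0, "wx": 0, "wy": 0, "wz": 0, "hand": 0}, {"dx": 0, "dy": 0, "dz": 0, "wx": 0, "wy": 0, "wz": 0, "hand": 0}, {"dx": 0, "dy": 0, "dz": 0, "wx": 0, "wy": 0, "wz": 0, "hand": 0}, {"dx": 0, "dy": 0, "dz": 0, "wx": 0, "wy": 0, "wz": 0, "hand": 0}]'

```text
time_s: 3.43
position: [0.5123, 0.1024, 0.2185]
ee_rot: [-0.0, 0.644, 0.765, -0.0]
ft_force: [0.5, -0.9, 1.0]
finger_gap: 0.0007
grip_force: 0.0
```

```bash
python3 -c "from h import *; st()"
```

```text
t 3.43 dock x -170.2 y -1.7 z 218.5 mm heading 99.84 tilt -0.02,0.00 deg F dock [0.9 0.3 1. ] gap 0.0007
```

Emit:
send_rows --deltas '[{"dx": 0, "dy": 0.057, "dz": 0.8, "wx": 0, "wy": 0, "wz": 0, "hand": 0}, {"dx": 0, "dy": 0, "dz": 0.8, "wx": 0, "wy": 0, "wz": 0, "hand": 0}, {"dx": 0, "dy": 0, "dz": 0.8, "wx": 0, "wy": 0, "wz": 0, "hand": 0}, {"dx": 0, "dy": 0, "dz": 0.8, "wx": 0, "wy": 0, "wz": 0, "hand": 0}, {"dx": 0, "dy": 0, "dz": 0.8, "wx": 0, "wy": 0, "wz": 0, "hand": 0}, {"dx": 0, "dy": 0, "dz": 0.7, "wx": 0, "wy": 0, "wz": 0, "hand": 0}, {"dx": 0, "dy": 0, "dz": 0.6, "wx": 0, "wy": 0, "wz": 0, "hand": 0}, {"dx": 0, "dy": 0, "dz": 0.2, "wx": 0, "wy": 0, "wz": 0, "hand": 0}, {"dx": 0, "dy": 0, "dz": 0, "wx": 0, "wy": 0, "wz": 0, "hand": 0}, {"dx": 0, "dy": 0, "dz": 0, "wx": 0, "wy": 0, "wz": 0, "hand": 0}]'

```text
time_s: 4.27
position: [0.5144, 0.1026, 0.0541]
ee_rot: [0.0, 0.643, 0.765, 0.0]
ft_force: [0.3, 0.7, -0.4]
finger_gap: 0.0004
grip_force: 0.0
```

```bash
python3 - <<'E'
from h import *
st()
a,_=env.capture("side"); b,_=env.capture("top")
A=cv2.resize(a[190:370,200:360],None,fx=3.2,fy=3.2,interpolation=cv2.INTER_CUBIC)[:560,:400]
crop(a,220,190,133,100,6,"pics/s1.png")
cv2.imwrite("pics/t1.png",b)
E
```

```text
t 4.27 dock x -170.1 y 0.4 z 54.1 mm heading 99.90 tilt 0.01,-0.00 deg F dock [-0.6  0.4 -0.4] gap 0.0004
```

View pics/s1.png

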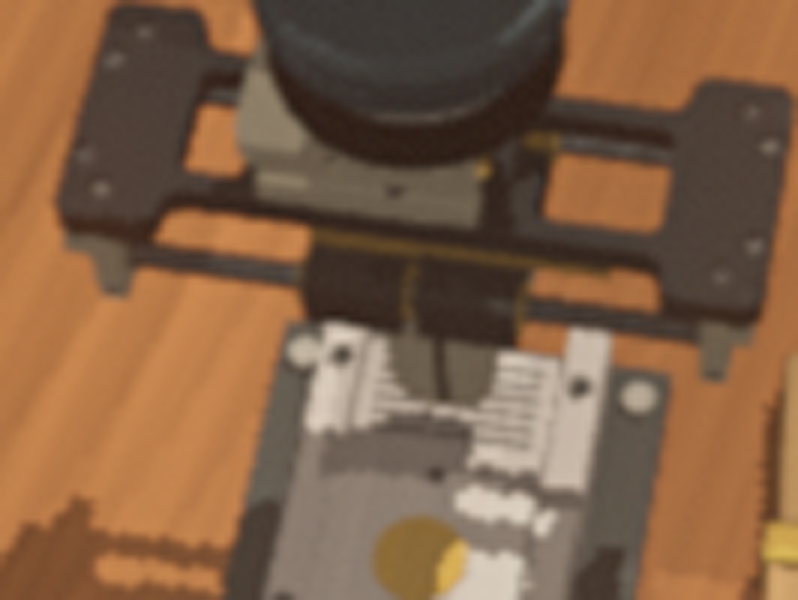

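The side crop shows the shut fingertips at about (440,400), centred over the grooved shelf between the rails and behind the step. Now I descend to contact.

Emit:
send_rows --deltas '[{"dx": 0, "dy": 0, "dz": 0.2, "wx": 0, "wy": 0, "wz": 0, "hand": 0}, {"dx": 0, "dy": 0, "dz": 0.2, "wx": 0, "wy": 0, "wz": 0, "hand": 0}, {"dx": 0, "dy": 0, "dz": 0.1, "wx": 0, "wy": 0, "wz": 0, "hand": 0}, {"dx": 0, "dy": 0, "dz": 0.05, "wx": 0, "wy": 0, "wz": 0, "hand": 0}, {"dx": 0, "dy": 0, "dz": 0.05, "wx": 0, "wy": 0, "wz": 0, "hand": 0}, {"dx": 0, "dy": 0, "dz": 0.05, "wx": 0, "wy": 0, "wz": 0, "hand": 0}, {"dx": 0, "dy": 0, "dz": 0.03, "wx": 0, "wy": 0, "wz": 0, "hand": 0}, {"dx": 0, "dy": 0, "dz": 0, "wx": 0, "wy": 0, "wz": 0, "hand": 0}, {"dx": 0, "dy": 0, "dz": 0, "wx": 0, "wy": 0, "wz": 0, "hand": 0}, {"dx": 0, "dy": 0, "dz": 0, "wx": 0, "wy": 0, "wz": 0, "hand": 0}]'

```text
time_s: 5.2
position: [0.5143, 0.1027, 0.0341]
ee_rot: [0.0, 0.643, 0.766, 0.0]
ft_force: [-1.5, -0.3, 6.6]
finger_gap: 0.0004
grip_force: 3.5
```

```bash
python3 -c "from h import *; st()"
```

```text
t 5.20 dock x -170.2 y 0.4 z 34.1 mm heading 99.93 tilt 0.04,-0.00 deg F dock [ 0.  -1.5  6.6] gap 0.0004
```

Contact is at z = 34.1 mm with 6.6 N, as expected. Now I press about 6 mm.

Emit:
send_rows --deltas '[{"dx": 0, "dy": 0, "dz": 0.04, "wx": 0, "wy": 0, "wz": 0, "hand": 0}, {"dx": 0, "dy": 0, "dz": 0.04, "wx": 0, "wy": 0, "wz": 0, "hand": 0}, {"dx": 0, "dy": 0, "dz": 0.04, "wx": 0, "wy": 0, "wz": 0, "hand": 0}, {"dx": 0, "dy": 0, "dz": 0.04, "wx": 0, "wy": 0, "wz": 0, "hand": 0}, {"dx": 0, "dy": 0, "dz": 0.04, "wx": 0, "wy": 0, "wz": 0, "hand": 0}, {"dx": 0, "dy": 0, "dz": 0.02, "wx": 0, "wy": 0, "wz": 0, "hand": 0}, {"dx": 0, "dy": 0, "dz": 0, "wx": 0, "wy": 0, "wz": 0, "hand": 0}, {"dx": 0, "dy": 0, "dz": 0, "wx": 0, "wy": 0, "wz": 0, "hand": 0}, {"dx": 0, "dy": 0, "dz": 0, "wx": 0, "wy": 0, "wz": 0, "hand": 0}, {"dx": 0, "dy": 0, "dz": 0, "wx": 0, "wy": 0, "wz": 0, "hand": 0}]'

```text
time_s: 6.03
position: [0.5145, 0.1027, 0.028]
ee_rot: [0.001, 0.643, 0.766, 0.0]
ft_force: [-2.0, -0.1, 11.7]
finger_gap: 0.0002
grip_force: 5.8
```

```bash
python3 -c "from h import *; st()"
```

```text
t 6.03 dock x -170.2 y 0.5 z 28.0 mm heading 99.93 tilt 0.08,-0.00 deg F dock [-0.3 -1.9 11.7] gap 0.0002
```

The bed is about 6 mm down and 11.7 N fits 7 + 0.8·6. I'll slide forward 24 mm and check.

Emit:
send_rows --deltas '[{"dx": -0.08, "dy": 0, "dz": 0, "wx": 0, "wy": 0, "wz": 0, "hand": 0}, {"dx": -0.08, "dy": 0, "dz": 0, "wx": 0, "wy": 0, "wz": 0, "hand": 0}, {"dx": -0.08, "dy": 0, "dz": 0, "wx": 0, "wy": 0, "wz": 0, "hand": 0}, {"dx": -0.08, "dy": 0, "dz": 0, "wx": 0, "wy": 0, "wz": 0, "hand": 0}, {"dx": -0.08, "dy": 0, "dz": 0, "wx": 0, "wy": 0, "wz": 0, "hand": 0}, {"dx": -0.08, "dy": 0, "dz": 0, "wx": 0, "wy": 0, "wz": 0, "hand": 0}, {"dx": -0.08, "dy": 0, "dz": 0, "wx": 0, "wy": 0, "wz": 0, "hand": 0}, {"dx": -0.08, "dy": 0, "dz": 0, "wx": 0, "wy": 0, "wz": 0, "hand": 0}, {"dx": -0.08, "dy": 0, "dz": 0, "wx": 0, "wy": 0, "wz": 0, "hand": 0}, {"dx": -0.08, "dy": 0, "dz": 0, "wx": 0, "wy": 0, "wz": 0, "hand": 0}]'

```text
time_s: 6.87
position: [0.5192, 0.0796, 0.0283]
ee_rot: [0.001, 0.643, 0.766, 0.001]
ft_force: [-2.0, 2.5, 11.4]
finger_gap: 0.0005
grip_force: 5.8
```

```bash
python3 - <<'E'
from h import *
st()
a,_=env.capture("side"); crop(a,220,220,160,120,5,"pics/s2.png")
E
```

```text
t 6.87 dock x -146.6 y 1.2 z 28.3 mm heading 99.92 tilt 0.14,0.05 deg F dock [-2.9 -1.6 11.4] gap 0.0005
```

View pics/s2.png

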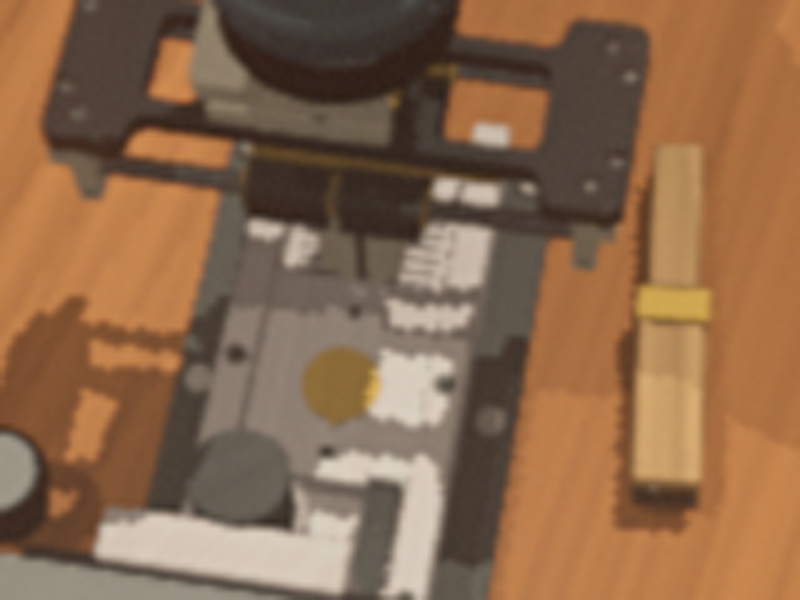

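The side crop shows the sled carried along, with its blank at about (342,385) and the nose edge just reaching the leaf tip at about (380,485). There is still a small gap between finger and step. I'll keep sliding while pressed.

Emit:
send_rows --deltas '[{"dx": -0.08, "dy": -0.01, "dz": 0.01, "wx": 0, "wy": 0, "wz": 0, "hand": 0}, {"dx": -0.08, "dy": -0.01, "dz": 0, "wx": 0, "wy": 0, "wz": 0, "hand": 0}, {"dx": -0.08, "dy": 0, "dz": 0, "wx": 0, "wy": 0, "wz": 0, "hand": 0}, {"dx": -0.08, "dy": 0, "dz": 0, "wx": 0, "wy": 0, "wz": 0, "hand": 0}, {"dx": -0.08, "dy": 0, "dz": 0, "wx": 0, "wy": 0, "wz": 0, "hand": 0}, {"dx": -0.08, "dy": 0, "dz": 0, "wx": 0, "wy": 0, "wz": 0, "hand": 0}, {"dx": -0.08, "dy": 0, "dz": 0, "wx": 0, "wy": 0, "wz": 0, "hand": 0}, {"dx": -0.08, "dy": 0, "dz": 0, "wx": 0, "wy": 0, "wz": 0, "hand": 0}, {"dx": -0.08, "dy": 0, "dz": 0, "wx": 0, "wy": 0, "wz": 0, "hand": 0}, {"dx": -0.08, "dy": 0, "dz": 0, "wx": 0, "wy": 0, "wz": 0, "hand": 0}]'

```text
time_s: 7.75
position: [0.5208, 0.0601, 0.0263]
ee_rot: [-0.003, 0.644, 0.765, 0.003]
ft_force: [-1.5, 11.1, 4.8]
finger_gap: -0.0002
grip_force: 7.2
```

```bash
cat >> h.py <<'E'
def blank(z=.038):
    p,_=env.capture("side"); h=cv2.cvtColor(p,cv2.COLOR_BGR2HSV); m=cv2.inRange(h,(15,130,50),(28,255,255)); m[:265]=0; m[345:]=0; m[:,:255]=0; m[:,312:]=0
    k,l,s,c=cv2.connectedComponentsWithStats(m); i=1+s[1:,4].argmax(); P=ray("side",[c[i]],z)[0]
    print("blank px",c[i].round(1),"area",s[i,4],"dock x %.1f y %.1f"%(1e3*(P-O)@d,1e3*(P-O)@n))
    return p
E
python3 - <<'E'
from h import *
st(); blank()
E
```

```text
t 7.75 dock x -127.2 y -0.6 z 26.3 mm heading 99.82 tilt -0.07,0.44 deg F dock [-11.1   0.4   4.8] gap -0.0002
blank px [285.3 305.1] area 155 dock x -74.8 y 1.6
```

Emit:
send_rows --deltas '[{"dx": -0.08, "dy": 0, "dz": 0, "wx": 0, "wy": 0, "wz": 0, "hand": 0}, {"dx": -0.08, "dy": 0, "dz": 0, "wx": 0, "wy": 0, "wz": 0, "hand": 0}, {"dx": -0.08, "dy": 0, "dz": 0, "wx": 0, "wy": 0, "wz": 0, "hand": 0}, {"dx": -0.08, "dy": 0, "dz": 0, "wx": 0, "wy": 0, "wz": 0, "hand": 0}, {"dx": -0.08, "dy": 0, "dz": 0, "wx": 0, "wy": 0, "wz": 0, "hand": 0}, {"dx": -0.08, "dy": 0, "dz": 0, "wx": 0, "wy": 0, "wz": 0, "hand": 0}, {"dx": -0.08, "dy": 0, "dz": 0, "wx": 0, "wy": 0, "wz": 0, "hand": 0}, {"dx": -0.08, "dy": 0, "dz": 0, "wx": 0, "wy": 0, "wz": 0, "hand": 0}, {"dx": -0.08, "dy": 0, "dz": 0, "wx": 0, "wy": 0, "wz": 0, "hand": 0}, {"dx": -0.08, "dy": 0, "dz": 0, "wx": 0, "wy": 0, "wz": 0, "hand": 0}]'

```text
time_s: 8.63
position: [0.5261, 0.0329, 0.027]
ee_rot: [-0.0, 0.643, 0.766, 0.001]
ft_force: [-1.0, 5.6, 5.2]
finger_gap: 0.0008
grip_force: 5.5
```

```bash
python3 - <<'E'
from h import *
st(); a=blank(); crop(a,220,220,160,120,5,"pics/s3.png")
E
```

```text
t 8.63 dock x -99.4 y -0.1 z 27.0 mm heading 99.91 tilt 0.04,0.11 deg F dock [-5.7 -0.   5.2] gap 0.0008
blank px [284.6 318.9] area 95 dock x -49.6 y 5.3
```

View pics/s3.png

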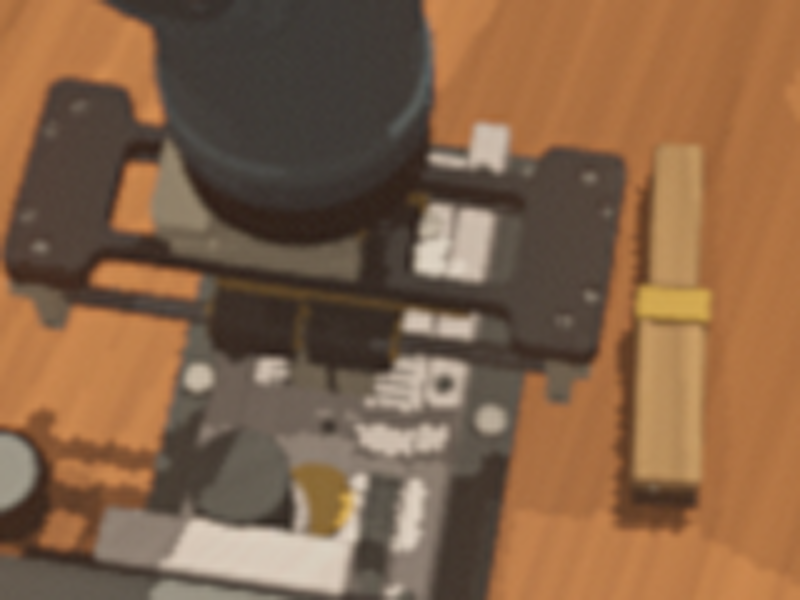

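The crop shows the sled well under the leaf, with the blank at about (325,500) and partly hidden by the head. The finger is on the shelf at (330,385) and everything else is undisturbed. I'll push on to the stop, finishing slowly.

Emit:
send_rows --deltas '[{"dx": -0.08, "dy": 0, "dz": 0, "wx": 0, "wy": 0, "wz": 0, "hand": 0}, {"dx": -0.08, "dy": 0, "dz": 0, "wx": 0, "wy": 0, "wz": 0, "hand": 0}, {"dx": -0.08, "dy": 0, "dz": 0, "wx": 0, "wy": 0, "wz": 0, "hand": 0}, {"dx": -0.08, "dy": 0, "dz": 0, "wx": 0, "wy": 0, "wz": 0, "hand": 0}, {"dx": -0.08, "dy": 0, "dz": 0, "wx": 0, "wy": 0, "wz": 0, "hand": 0}, {"dx": -0.05, "dy": 0, "dz": 0, "wx": 0, "wy": 0, "wz": 0, "hand": 0}, {"dx": -0.05, "dy": 0, "dz": 0, "wx": 0, "wy": 0, "wz": 0, "hand": 0}, {"dx": -0.05, "dy": 0, "dz": 0, "wx": 0, "wy": 0, "wz": 0, "hand": 0}, {"dx": -0.05, "dy": 0, "dz": 0, "wx": 0, "wy": 0, "wz": 0, "hand": 0}, {"dx": 0, "dy": 0, "dz": 0, "wx": 0, "wy": 0, "wz": 0, "hand": 0}]'

```text
time_s: 9.52
position: [0.5289, 0.0166, 0.027]
ee_rot: [-0.001, 0.644, 0.765, 0.002]
ft_force: [-1.6, 10.9, 6.9]
finger_gap: 0.0009
grip_force: 8.0
```

```bash
python3 - <<'E'
from h import *
st(); a=blank()
E
```

```text
t 9.52 dock x -82.9 y -0.1 z 27.0 mm heading 99.86 tilt 0.01,0.25 deg F dock [-11.    0.3   6.9] gap 0.0009
blank px [270.5 286.8] area 31 dock x -104.7 y -30.8
```

Emit:
send_rows --deltas '[{"dx": -0.04, "dy": 0, "dz": 0, "wx": 0, "wy": 0, "wz": 0, "hand": 0}, {"dx": -0.04, "dy": 0, "dz": 0, "wx": 0, "wy": 0, "wz": 0, "hand": 0}, {"dx": -0.04, "dy": 0, "dz": 0, "wx": 0, "wy": 0, "wz": 0, "hand": 0}, {"dx": -0.04, "dy": 0, "dz": 0, "wx": 0, "wy": 0, "wz": 0, "hand": 0}, {"dx": 0, "dy": 0, "dz": 0, "wx": 0, "wy": 0, "wz": 0, "hand": 0}, {"dx": 0, "dy": 0, "dz": 0, "wx": 0, "wy": 0, "wz": 0, "hand": 0}, {"dx": 0, "dy": 0, "dz": 0, "wx": 0, "wy": 0, "wz": 0, "hand": 0}, {"dx": 0, "dy": 0, "dz": 0, "wx": 0, "wy": 0, "wz": 0, "hand": 0}, {"dx": 0, "dy": 0, "dz": 0, "wx": 0, "wy": 0, "wz": 0, "hand": 0}, {"dx": 0, "dy": 0, "dz": 0, "wx": 0, "wy": 0, "wz": 0, "hand": 0}]'

```text
time_s: 10.4
position: [0.5288, 0.0164, 0.027]
ee_rot: [-0.004, 0.644, 0.765, 0.004]
ft_force: [-1.0, 28.8, 10.0]
finger_gap: 0.0004
grip_force: 15.7
```

```bash
python3 - <<'E'
from h import *
st(); p,_=env.capture("side"); crop(p,220,220,160,120,5,"pics/s4.png")
E
```

```text
t 10.40 dock x -82.7 y -0.2 z 27.0 mm heading 99.83 tilt -0.06,0.60 deg F dock [-28.6   3.9  10. ] gap 0.0004
```

View pics/s4.png

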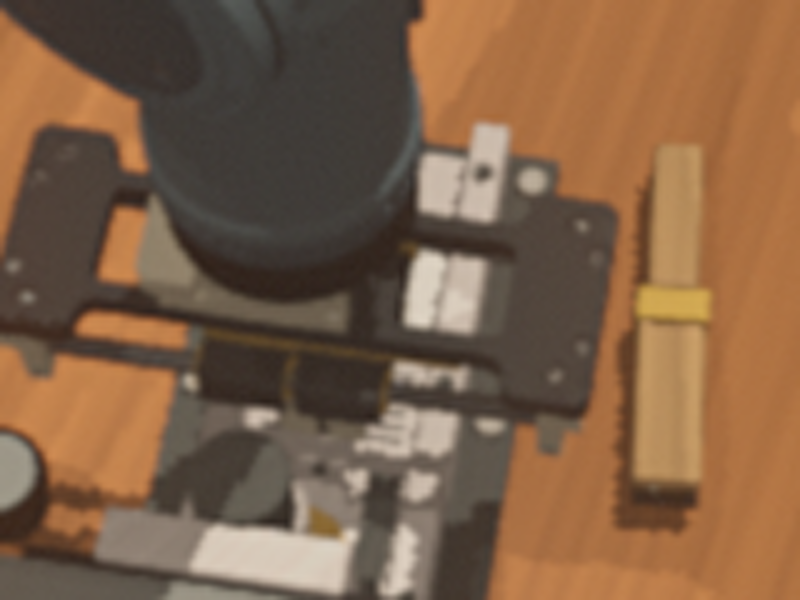

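The force rose to 28.6 N with no motion, and the TCP is at -82.7 mm (step at about -75 mm, against -76 mm when home), so the sled is against the stop. The picture agrees: the blank is mostly under the head at (325,520). To release, I'll ease the push, lift while still lightly biased forward, then back off.

Emit:
send_rows --deltas '[{"dx": 0.04, "dy": 0, "dz": 0, "wx": 0, "wy": 0, "wz": 0, "hand": 0}, {"dx": 0.04, "dy": 0, "dz": 0, "wx": 0, "wy": 0, "wz": 0, "hand": 0}, {"dx": 0.04, "dy": 0, "dz": 0, "wx": 0, "wy": 0, "wz": 0, "hand": 0}, {"dx": 0.04, "dy": 0, "dz": 0, "wx": 0, "wy": 0, "wz": 0, "hand": 0}, {"dx": 0, "dy": 0, "dz": -0.05, "wx": 0, "wy": 0, "wz": 0, "hand": 0}, {"dx": 0, "dy": 0, "dz": -0.05, "wx": 0, "wy": 0, "wz": 0, "hand": 0}, {"dx": 0.01, "dy": 0, "dz": -0.05, "wx": 0, "wy": 0, "wz": 0, "hand": 0}, {"dx": 0.02, "dy": 0, "dz": -0.04, "wx": 0, "wy": 0, "wz": 0, "hand": 0}, {"dx": 0, "dy": 0, "dz": 0, "wx": 0, "wy": 0, "wz": 0, "hand": 0}, {"dx": 0, "dy": 0, "dz": 0, "wx": 0, "wy": 0, "wz": 0, "hand": 0}]'

```text
time_s: 11.28
position: [0.5284, 0.0166, 0.0319]
ee_rot: [-0.001, 0.643, 0.766, 0.001]
ft_force: [-0.5, 7.2, 1.2]
finger_gap: 0.0009
grip_force: 3.4
```

```bash
python3 -c "from h import *; st()"
```

```text
t 11.28 dock x -83.0 y -0.6 z 31.9 mm heading 99.91 tilt -0.04,0.15 deg F dock [-7.2  0.7  1.2] gap 0.0009
```

Emit:
send_rows --deltas '[{"dx": 0.05, "dy": 0, "dz": 0, "wx": 0, "wy": 0, "wz": 0, "hand": 0}, {"dx": 0.05, "dy": 0, "dz": -0.03, "wx": 0, "wy": 0, "wz": 0, "hand": 0}, {"dx": 0.05, "dy": 0, "dz": -0.05, "wx": 0, "wy": 0, "wz": 0, "hand": 0}, {"dx": 0.1, "dy": 0, "dz": -0.1, "wx": 0, "wy": 0, "wz": 0, "hand": 0}, {"dx": 0.1, "dy": 0, "dz": -0.3, "wx": 0, "wy": 0, "wz": 0, "hand": 0}, {"dx": 0.1, "dy": 0, "dz": -0.6, "wx": 0, "wy": 0, "wz": 0, "hand": 0}, {"dx": 0.3, "dy": 0, "dz": -0.8, "wx": 0, "wy": 0, "wz": 0, "hand": 0}, {"dx": 0.6, "dy": 0, "dz": -0.8, "wx": 0, "wy": 0, "wz": 0, "hand": 0}, {"dx": 0.8, "dy": 0, "dz": -0.8, "wx": 0, "wy": 0, "wz": 0, "hand": 0}, {"dx": 0.8, "dy": 0, "dz": -0.8, "wx": 0, "wy": 0, "wz": 0, "hand": 0}]'

```text
time_s: 12.12
position: [0.5134, 0.1025, 0.1625]
ee_rot: [0.0, 0.644, 0.765, 0.0]
ft_force: [0.3, -0.1, 0.2]
finger_gap: 0.0
grip_force: 0.0
```

Emit:
send_rows --deltas '[{"dx": 0.9, "dy": 0, "dz": -0.3, "wx": 0, "wy": 0, "wz": 0, "hand": 0}, {"dx": 0.9, "dy": 0, "dz": 0, "wx": 0, "wy": 0, "wz": 0, "hand": 0}, {"dx": 0.9, "dy": 0, "dz": 0, "wx": 0, "wy": 0, "wz": 0, "hand": 0}, {"dx": 0.9, "dy": 0, "dz": 0, "wx": 0, "wy": 0, "wz": 0, "hand": 0}, {"dx": 0.5, "dy": 0, "dz": 0, "wx": 0, "wy": 0, "wz": 0, "hand": 0}, {"dx": 0, "dy": 0, "dz": 0, "wx": 0, "wy": 0, "wz": 0, "hand": 0}, {"dx": 0, "dy": 0, "dz": 0, "wx": 0, "wy": 0, "wz": 0, "hand": 0}, {"dx": 0, "dy": 0, "dz": 0, "wx": 0, "wy": 0, "wz": 0, "hand": 0}, {"dx": 0, "dy": 0, "dz": 0, "wx": 0, "wy": 0, "wz": 0, "hand": 0}, {"dx": 0, "dy": 0, "dz": 0, "wx": 0, "wy": 0, "wz": 0, "hand": 0}]'

```text
time_s: 12.95
position: [0.4927, 0.2221, 0.1696]
ee_rot: [0.0, 0.644, 0.765, -0.0]
ft_force: [-0.4, -0.4, -0.4]
finger_gap: 0.0004
grip_force: 0.0
```

```bash
python3 - <<'E'
from h import *
st(); p,_=env.capture("side"); b,D=env.capture("top"); np.save("pics/t5.npy",D); cv2.imwrite("pics/t5f.png",b)
q=cv2.resize(np.vstack([b[200:300,310:470],p[235:335,220:380]]),None,fx=3,fy=3,interpolation=cv2.INTER_CUBIC); cv2.imwrite("pics/t5.png",q)
E
```

```text
t 12.95 dock x -291.6 y -0.4 z 169.6 mm heading 99.84 tilt 0.01,-0.01 deg F dock [ 0.3 -0.5 -0.4] gap 0.0004
```

View pics/t5.png

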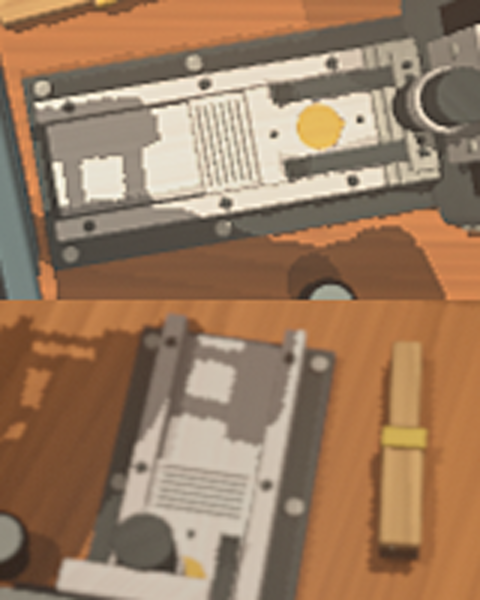

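The sled sits under both leaves with its blank at (320,127) in the top half, and the clamp and loupe are unmoved. A numeric check of home follows.

```bash
python3 - <<'E'
from h import *
p=cv2.imread("pics/t5f.png"); h=cv2.cvtColor(p,cv2.COLOR_BGR2HSV); m=cv2.inRange(h,(15,130,130),(28,255,255)); m[:230]=0;m[255:]=0;m[:,:405]=0;m[:,430:]=0
M=cv2.moments(m,True); c=(M['m10']/M['m00'],M['m01']/M['m00']); P=ray("top",[c],.0415)[0]; print(c,M['m00'],"blank x %.1f y %.1f"%(1e3*(P-O)@d,1e3*(P-O)@n))
D=np.load("pics/t5.npy"); z=deproj("top",[(392,247),(393,248),(405,245),(428,240)],D)[:,2]; print(z.round(4))
E
```

```text
(415.8875, 241.76875) 160.0 blank x -34.8 y 0.4
[0.0334 0.0314 0.0397 0.038 ]
```

The blank travelled 83 mm. Nose and step positions are consistent with home, and the sled top is at about 39 mm, so the bed is held 2–3 mm down. Handing in.

```bash
python3 -c "from rig import env; print(env.job_done())"
```

```text
the job is handed in; nothing more can be done
None
```

The sled is fully home against the stop and held under both leaf springs, with the arm clear; I handed the job in at about 13 s (no verdict was returned).

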